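Turn the microscope lamp down to its set mark

ROBOT

A 6-joint arm with a two-finger parallel gripper is mounted at the origin on the work surface. World frame = base frame: x ahead of the robot, y to its left, z up, the work surface at z = 0. Lengths are in m, angles in rad, forces in N, time in s.
With the tool pointing down it reaches from about 0.3 to 0.85 m from the base axis. Payload 4.2 kg.
Tool frame: the origin (TCP) lies at the very end of the fingers, on their centre line; the grasp point (between the pads) lies 19 mm behind it (grip_depth is the distance from the TCP to the grasp point, in m); z points along the fingers, y is the line along which they close (so a half turn about z gives the same grasp; the last joint's range is limited). The gripper opens to 91 mm and grips with 3 to 60 N. Pads are 32 mm wide; open, the fingers measure 118 mm over their backs; the gripper's body (76 mm by 178 mm) begins 60 mm behind the grasp point.
Start: joints at [1.155, 0.32, 1.565, -0, 1.257, -0.02], TCP at [0.222, 0.531, 0.214] pointing down, gripper open.
Joint ranges: [-3.11, 3.11], [-0.84, 2.01], [0.21, 2.61], [-1.34, 4.49], [0.05, 2.63], [-2.56, 2.56]. Speed limits (rad/s): [2.57, 2.57, 3.14, 3.14, 3.14, 3.14].

INTERFACE

Orientations are given as a 3x3 rotation matrix whose columns are the frame's x, y, z axes.
In Python, from station import sense, read_camera, job_done, search_frame, outline_of, landmark_of, grip_depth gives the robot as it stands. The module is installed in compiled form; this text tells all that it offers.
- The arm moves only by the tool apply_moves, never from a script. Its argument "moves" is a list of rows, each an object with "angular": the turn, a rotation vector about the world's x, y, z in degrees, a list of three; "translation": the shift along the world's x, y, z in cm, a list of three; "gripper": the closure, from -1 (fully open) to 1 (shut), so that 0 is half open. A call has 1 to 10 rows; each row is the pose to reach, as a shift and turn from the pose commanded when the call began; what a row does not reach only later rows make up. A row lasts 1/8 s, in which the tool goes at most 62.5 mm and 10.7 degrees, less where a joint would pass 70% of its speed; a pose out of reach is approached as far as the arm can. A call with a gripper value outside its range is refused whole. The fingers move at their own pace and stop on an object; "squeeze" is the grip in N (left out, the last holds). Time passes only in rows, so rows that repeat a pose let the fingers close. It gives the time, the measured TCP pose, the force, the opening and the grip force at its end, in the units of the state.
- sense(): the state, without advancing time (a new reading comes with each control period).
- read_camera(name): name is "side" or "top"; returns a dict with "image" (400x640x3 uint8, blue, green, red), "intrinsics" (3x3 intrinsics, pixels), "dist" ([k1, k2, p1, p2, k3] as OpenCV has them; the pictures are not rectified), "pose" (4x4, takes a point from camera to world coordinates). Camera axes: x right, y up, looking along -z (the intrinsics and any distortion apply to the point x, -y, -z); pixel columns grow to the right and rows downward; lengths in m; the calibration is good to about 2 mm. A picture is of the moment at which its call begins. There is no depth.
- job_done(): hands the job in; it is judged then, once.
Trained networks look in a picture, given as the dict that the camera call returned (one of the last four; its "shot" number tells which), for a name from the list of things; names that differ only in an ending like _2 or _b are one class to them, and where a whole thing is asked for, a point or a joint stands for the part that bears it (a point fixed in the world has none). Each returns a list of dicts, best first, with "conf" (0 to 1); they miss things now and then, are a little off and sometimes report something else, mostly with a low value. They report only what shows in the picture. A call takes as long as a camera call.
- search_frame(picture, target): "extent" ([left, top, width, height] in pixels, round what is visible of it).
- outline_of(picture, target): "mask" (400x640 bool, what is visible of it) and "extent" ([left, top, width, height] in pixels, round what is visible of it).
- landmark_of(picture, target): "point" ([column, row] in pixels: a listed point, or the origin of a listed thing).
The state is a dict: "time_s": time; "qpos": joint angles; "joint_vel": joint speeds; "tau": joint torques, N m; "tcp_pos": TCP position; "ee_rot": TCP orientation; "force": force on the tool from outside, world axes, zero at the start; "torque": the same for the moment, N m; "grip_width": finger opening in m; "grasp_force": force on a finger pad.
Only numpy, scipy, OpenCV 4.12 (cv2) and the standard library are available. Lean on these libraries where they do the work, as an engineer would, in place of code of your own. Each camera call takes 0.05 s, during which the arm holds its last target. There are 200 camera calls.

TASK

The microscope lamp has been left too bright. On the lamp supply unit, turn the larger of the two dials anticlockwise (seen from above) until the white line of its pointer points at the raised set mark on its scale, then let go. Leave the small dial as it is.

Things in the scene. Friction and masses are not known exactly. Their poses are not given: they have to be found in the camera images.
- dial_grip (a point): Larger of two black knobs on a fixed cream box, top face 70 mm up: disc 60 mm wide, 10 mm thick, with an upright bar grip 52 x 16 mm, 36 mm high, centred on the vertical turning axis; a white line marks its pointer end. This point is on the axis, 12 mm below the bar's top, 24 mm above the disc, 107 mm above the bench. x runs along the bar to the pointer end, z up. Either end of the box.
- set_mark (a point): Set mark of the larger dial: a raised black tab, 14 x 10 mm, 5 mm high, the only one on the rim of the round aluminium scale plate (96 mm across) under that knob. This point is on the tab's top, 40 mm out from the knob's turning axis; its x axis points from that axis outward through the mark.
- dial (a joint): Angle of the larger dial, rad: 0 when its white pointer end faces the set mark, growing clockwise seen from above. It begins 0.6 to 1.3 rad clockwise of the mark; range -2.2 to 2.2. Stiff (0.05 N m), it stays where it is left.
- small_pointer (a point): Small dial on the same box, 130 mm from the larger one, to be left alone: black knob 34 mm across with a bar 30 x 10 mm, its top 28 mm above the box, on a plain scale plate 56 mm across without raised mark. This point is on top of the bar at its white-marked end, 15 mm from its axis; x points outward along the pointer.

How it is judged:
By the outcome, as a careful person would: the job done as asked, in the order asked, and still so for the second after the job is handed in, with the robot touching nothing.
It also fails if it takes over 32 s, if anything falls off the work surface, if the arm or the gripper's body presses on something with over 40 N, if the wrist force passes 120 N, or if a joint passes its speed limit or range.

## Working session

There is one attempt and no reset: what is moved stays moved. The work goes in short steps, Python scripts to look and compute and a tool call to move; the robot and the scene stay as the last step left them, time stands still between calls to the robot, and variables do not carry over. Pictures are saved under pics/ and viewed, at most 10 in all, crops included, and the job is handed in when it is done.

Besides the shell and the picture viewer there is one more tool, called after "Call:" in YAML: its name, and indented under it one key for each argument. apply_moves: Moves the arm, as the interface text tells. Its arguments: {"type":"object","properties":{"moves":{"type":"array","items":{"type":"object","properties":{"angular":{"type":"array","items":{"type":"number"}},"translation":{"type":"array","items":{"type":"number"}},"gripper":{"type":"number"}}}},"squeeze":{"type":"number"}},"required":["moves"]}

```bash
mkdir -p pics; cat > h.py <<'E'
import numpy as np, cv2
from station import *
def ray(pic,p):
    u=cv2.undistortPoints(np.array([[p]],float),np.array(pic["intrinsics"]),np.array(pic["dist"]))[0,0]
    T=np.array(pic["pose"]); return T[:3,3],T[:3,:3]@np.array([u[0],-u[1],-1])
def atz(pic,p,z):
    o,d=ray(pic,p); return o+d*(z-o[2])/d[2]
Z=dict(dial_grip=.107,set_mark=None,small_pointer=.098)
def look(tag):
    out={}
    for c in("top","side"):
        pic=read_camera(c); cv2.imwrite(f"pics/{tag}_{c}.png",pic["image"])
        for t,z in(("dial_grip",.107),("set_mark",.077),("small_pointer",.098)):
            for r in landmark_of(pic,t)[:2]:
                print(c,t,round(r["conf"],2),np.round(r["point"],1),np.round(atz(pic,r["point"],z),4))
E
python3 -c "
from h import *
look('a');s=sense();print(s['tcp_pos'],np.round(s['ee_rot'],3),grip_depth,s['time_s'])"
```

```text
top dial_grip 0.97 [339.3 186.3] [0.6025 0.0075 0.107 ]
top set_mark 0.79 [339.2 163.1] [0.6485 0.005  0.077 ]
top small_pointer 0.51 [258.4 211.8] [0.5653 0.1426 0.098 ]
side dial_grip 0.6 [343.4 231.7] [0.6004 0.0058 0.107 ]
side small_pointer 0.67 [261.8 205.3] [0.5639 0.1464 0.098 ]
[0.22168185 0.53049721 0.21385382] [[-0.923  0.386 -0.   ]
 [ 0.386  0.923 -0.   ]
 [-0.    -0.    -1.   ]] 0.0188 0.4
```

```bash
python3 -c "
import cv2
a=cv2.imread('pics/a_top.png')[130:255,220:400];b=cv2.imread('pics/a_side.png')[150:290,220:400]
cv2.imwrite('pics/a2.png',cv2.resize(cv2.vconcat([a,b]),None,fx=2.2,fy=2.2,interpolation=2))
cv2.imwrite('pics/a3.png',cv2.resize(a,None,fx=4.4,fy=4.4,interpolation=2))"
```

```text
(no output)
```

View pics/a3.png

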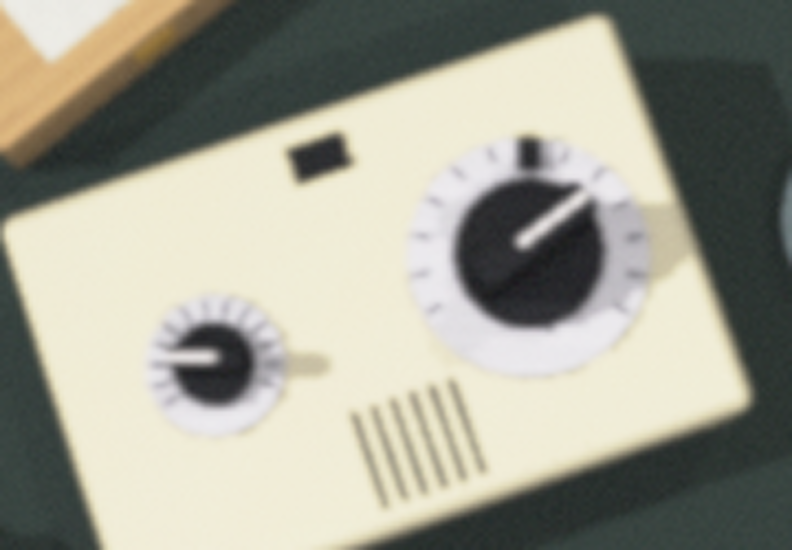

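View pics/a2.png

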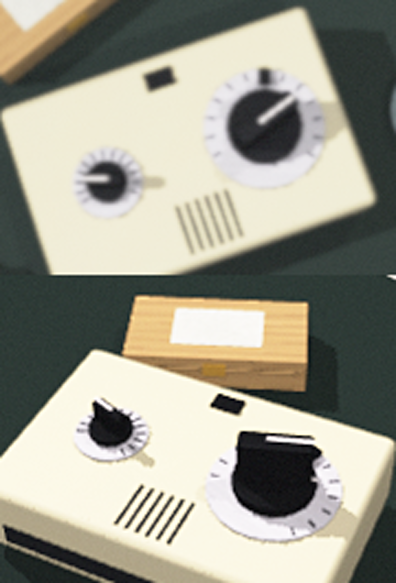

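View pics/a_side.png

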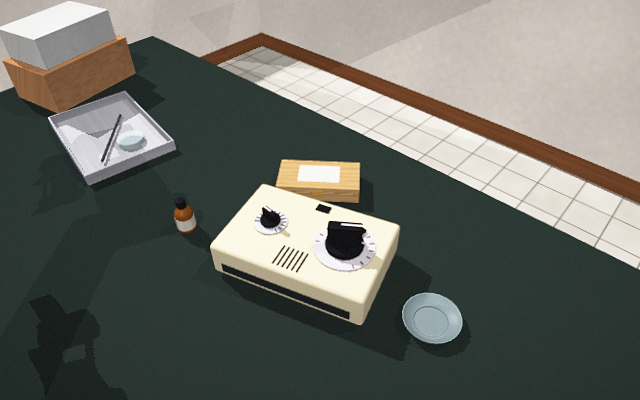

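The top view shows the big dial at crop pixel (530,255). Its white line runs from (520,243) to (590,192), the mark is at (530,152), and the small dial is on the left. In the side view the big knob hides the mark, and the only neighbours are the wooden box behind and a dish on the right.

```bash
python3 -c "
from h import *
pic=read_camera('top');f=lambda u,v,z:atz(pic,(220+u/4.4,130+v/4.4),z)
im=pic['image'].astype(int)
m=(im.min(2)>150); 
# white line inside knob
ys,xs=np.mgrid[:400,:640]
sel=m&(np.hypot(xs-339.5,ys-185.5)<15.5)
p=np.array([atz(pic,(x,y),.119)[:2] for x,y in zip(xs[sel],ys[sel])]);l=cv2.fitLine(p.astype(np.float32),2,0,.01,.01).ravel();print('line',len(p),l,np.degrees(np.arctan2(l[1],l[0])))
ax1=f(530,257,.072);mk=f(530,154,.077);a=f(520,243,.119);b=f(592,191,.119)
print(ax1,mk,a,b,np.linalg.norm(mk-ax1),np.linalg.norm(b-a))
an=lambda d:np.degrees(np.arctan2(d[1],d[0]))
print(an(mk-ax1),an(b-a),an(mk-np.array([.6025,.0075,0])))
for t in('dial_grip','dial'):
  for r in outline_of(pic,t)[:1]:
    print(t,r['extent'],r['conf'])
print(sense()['qpos'])
"
```

```text
line 48 [ 5.8988321e-01 -8.0748856e-01  6.1056405e-01 -2.9063111e-04] -53.851276
[0.60486122 0.00422567 0.072     ] [0.64510533 0.00295516 0.077     ] [0.60222553 0.0097065  0.119     ] [ 0.62090185 -0.01753848  0.119     ] 0.04057342809087953 0.03303171249570822
-1.8082320243041967 -55.56953730272236 -6.088889629145554
dial_grip [320.1, 170.6, 38.7, 35.4] 0.57
dial [320.8, 169.0, 34.6, 33.7] 0.56
[ 1.15499162e+00  3.19620057e-01  1.56453295e+00 -2.52305109e-05
  1.25739940e+00 -2.00313682e-02]
```

Call:
apply_moves:
  moves:
    - {"translation": [4,-5,0],"angular": [0,0,-4],"gripper": -0.2}
    - {"translation": [8,-10,0],"angular": [0,0,-8],"gripper": -0.2}
    - {"translation": [12,-15.5,0],"angular": [0,0,-12],"gripper": -0.2}
    - {"translation": [16,-21,0],"angular": [0,0,-16],"gripper": -0.2}
    - {"translation": [20,-26.5,0],"angular": [0,0,-20],"gripper": -0.2}
    - {"translation": [24,-32,0],"angular": [0,0,-24],"gripper": -0.2}
    - {"translation": [28,-37.5,0],"angular": [0,0,-28],"gripper": -0.2}
    - {"translation": [32,-43,0],"angular": [0,0,-31],"gripper": -0.2}
    - {"translation": [35,-48,-1],"angular": [0,0,-32],"gripper": -0.2}
    - {"translation": [38.1,-52.5,-2],"angular": [0,0,-32],"gripper": -0.2}

```text
time_s: 1.8
tcp_pos: [0.5899, 0.0245, 0.1981]
ee_rot: [[-0.578, 0.816, 0.002], [0.816, 0.578, 0.0], [-0.001, 0.001, -1.0]]
force: [0.7, 0.4, 0.3]
grip_width: 0.0545
grasp_force: 0.0
```

Call:
apply_moves:
  moves:
    - {"translation": [0,0,0],"angular": [0,0,0],"gripper": -0.2}
    - {"translation": [0,0,-2],"angular": [0,0,0],"gripper": -0.2}
    - {"translation": [0,0,-4],"angular": [0,0,0],"gripper": -0.2}
    - {"translation": [0,0,-5],"angular": [0,0,0],"gripper": -0.2}
    - {"translation": [0,0,-5],"angular": [0,0,0],"gripper": -0.2}
    - {"translation": [0,0,-5],"angular": [0,0,0],"gripper": -0.2}

```text
time_s: 2.55
tcp_pos: [0.5892, 0.0267, 0.1488]
ee_rot: [[-0.579, 0.816, 0.002], [0.816, 0.579, 0.0], [-0.001, 0.001, -1.0]]
force: [-0.2, -0.7, 0.4]
grip_width: 0.0546
grasp_force: 0.0
```

```bash
python3 -c "
from h import *
look('b');s=sense();print(s['tcp_pos'],np.round(s['ee_rot'],3),s['grip_width'],s['time_s'])
a=cv2.imread('pics/b_top.png')[130:255,220:400];b=cv2.imread('pics/b_side.png')[130:280,230:430]
b=cv2.resize(b,(180,125),interpolation=2)
cv2.imwrite('pics/b2.png',cv2.resize(cv2.hconcat([a,b]),None,fx=2.2,fy=2.2,interpolation=2))"
```

```text
side dial_grip 0.81 [344.2 229.2] [0.6051 0.0083 0.107 ]
side set_mark 0.84 [363.1 229.6] [0.6475 0.004  0.077 ]
side small_pointer 0.55 [261.5 204.2] [0.5653 0.1488 0.098 ]
[0.58879697 0.02629853 0.14804521] [[-0.578  0.816  0.   ]
 [ 0.816  0.578  0.   ]
 [-0.     0.    -1.   ]] 0.054731973861213 2.95
```

View pics/b2.png

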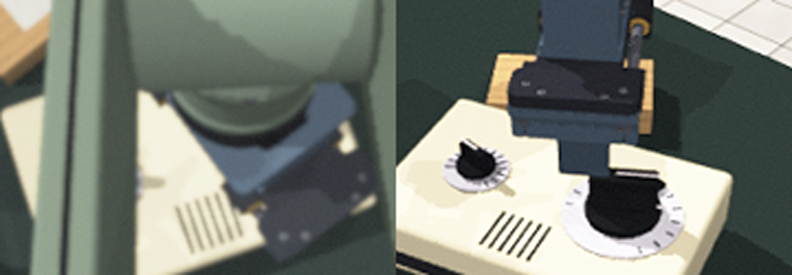

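The arm covers the top view. In the side view the fingers are above and left of the bar, so the move stopped about 2.5 cm short. I'll correct, descend and close.

Call:
apply_moves:
  moves:
    - {"translation": [1.45,-2.0,0],"angular": [0,0,0],"gripper": -0.2}
    - {"translation": [1.45,-2.0,0],"angular": [0,0,0],"gripper": -0.2}
    - {"translation": [1.45,-2.0,-2],"angular": [0,0,0],"gripper": -0.2}
    - {"translation": [1.45,-2.0,-3],"angular": [0,0,0],"gripper": -0.2}
    - {"translation": [1.45,-2.0,-4],"angular": [0,0,0],"gripper": -0.2}
    - {"translation": [1.45,-2.0,-5],"angular": [0,0,0],"gripper": -0.2}
    - {"translation": [1.45,-2.0,-5.8],"angular": [0,0,0],"gripper": -0.2}
    - {"translation": [1.45,-2.0,-5.8],"angular": [0,0,0],"gripper": -0.2}

```text
time_s: 3.95
tcp_pos: [0.6028, 0.0064, 0.0892]
ee_rot: [[-0.578, 0.816, -0.001], [0.816, 0.578, 0.0], [0.001, -0.001, -1.0]]
force: [0.5, -0.3, -0.2]
grip_width: 0.0551
grasp_force: 0.0
```

Call:
apply_moves:
  moves:
    - {"translation": [0,0,0],"angular": [0,0,0],"gripper": 0.3}
    - {"translation": [0,0,0],"angular": [0,0,0],"gripper": 0.5}
    - {"translation": [0,0,0],"angular": [0,0,0],"gripper": 1}
    - {"translation": [0,0,0],"angular": [0,0,0],"gripper": 1}
    - {"translation": [0,0,0],"angular": [0,0,0],"gripper": 1}
    - {"translation": [0,0,0],"angular": [0,0,0],"gripper": 1}
  squeeze: 15

```text
time_s: 4.7
tcp_pos: [0.6045, 0.0071, 0.0901]
ee_rot: [[-0.578, 0.816, 0.003], [0.816, 0.578, 0.001], [-0.001, 0.003, -1.0]]
force: [4.3, 3.6, -1.5]
grip_width: 0.0156
grasp_force: 15.0
```

```bash
python3 -c "
from h import *
s=sense();print({k:np.round(s[k],4) for k in s})
look('c');b=cv2.imread('pics/c_side.png')[150:290,270:430]
cv2.imwrite('pics/c2.png',cv2.resize(b,None,fx=4,fy=4,interpolation=2))"
```

```text
{'time_s': np.float64(4.7), 'qpos': array([-8.1000e-03,  4.6300e-01,  1.6712e+00,  1.5000e-03,  1.0045e+00,
       -6.2500e-01]), 'joint_vel': array([ 0.    , -0.0005, -0.0004, -0.0003,  0.0016,  0.0001]), 'tau': array([-2.11110e+00, -4.67438e+01, -1.85528e+01, -9.14300e-01,
        1.29900e+00, -2.29000e-02]), 'tcp_pos': array([0.6045, 0.0071, 0.0901]), 'ee_rot': array([[-5.779e-01,  8.161e-01,  2.900e-03],
       [ 8.161e-01,  5.779e-01,  1.300e-03],
       [-6.000e-04,  3.100e-03, -1.000e+00]]), 'force': array([ 4.2971,  3.6101, -1.5475]), 'torque': array([ 0.5257, -0.6359, -0.0297]), 'grasp_force': np.float64(14.9997), 'grip_width': np.float64(0.0156)}
side set_mark 0.65 [363.5 228.9] [0.6491 0.0045 0.077 ]
side small_pointer 0.71 [259.6 206.1] [0.5603 0.1477 0.098 ]
```

View pics/c2.png

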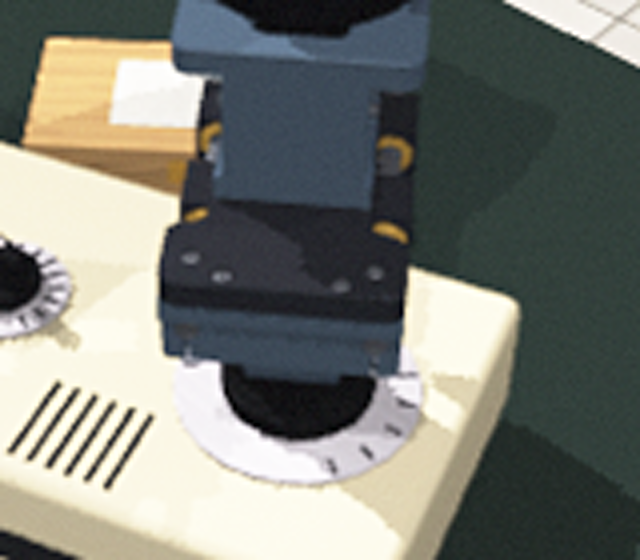

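Both fingers hold the bar squarely (opening 15.6 mm). Now I'll turn it 51° anticlockwise and let go.

Call:
apply_moves:
  moves:
    - {"translation": [0.17,0.08,0],"angular": [0,0,3],"gripper": 1}
    - {"translation": [0.17,0.08,0],"angular": [0,0,9],"gripper": 1}
    - {"translation": [0.17,0.08,0],"angular": [0,0,16],"gripper": 1}
    - {"translation": [0.17,0.08,0],"angular": [0,0,23],"gripper": 1}
    - {"translation": [0.17,0.08,0],"angular": [0,0,30],"gripper": 1}
    - {"translation": [0.17,0.08,0],"angular": [0,0,37],"gripper": 1}
    - {"translation": [0.17,0.08,0],"angular": [0,0,43],"gripper": 1}
    - {"translation": [0.17,0.08,0],"angular": [0,0,48],"gripper": 1}
    - {"translation": [0.17,0.08,0],"angular": [0,0,51],"gripper": 1}
    - {"translation": [0.17,0.08,0],"angular": [0,0,51],"gripper": 1}
  squeeze: 25

```text
time_s: 6.35
tcp_pos: [0.6039, 0.006, 0.09]
ee_rot: [[-0.998, 0.064, -0.002], [0.064, 0.998, -0.002], [0.002, -0.002, -1.0]]
force: [-2.5, -2.5, 2.9]
grip_width: 0.0155
grasp_force: 25.0
```

Call:
apply_moves:
  moves:
    - {"translation": [0,0,0],"angular": [0,0,0],"gripper": 1}
    - {"translation": [0,0,0],"angular": [0,0,0],"gripper": -0.2}
    - {"translation": [0,0,0],"angular": [0,0,0],"gripper": -0.2}
    - {"translation": [0,0,0],"angular": [0,0,0],"gripper": -0.2}
    - {"translation": [0,0,0],"angular": [0,0,0],"gripper": -0.2}
    - {"translation": [0,0,2],"angular": [0,0,0],"gripper": -0.2}
    - {"translation": [0,0,5],"angular": [0,0,0],"gripper": -0.2}
    - {"translation": [0,0,9],"angular": [0,0,0],"gripper": -0.2}
    - {"translation": [0,0,12],"angular": [0,0,0],"gripper": -0.2}
    - {"translation": [0,0,12],"angular": [0,0,0],"gripper": -0.2}

```text
time_s: 7.6
tcp_pos: [0.6064, 0.0072, 0.2124]
ee_rot: [[-0.998, 0.064, 0.006], [0.064, 0.998, 0.0], [-0.006, 0.001, -1.0]]
force: [-0.0, -0.3, -0.6]
grip_width: 0.0549
grasp_force: 0.0
```

Call:
apply_moves:
  moves:
    - {"translation": [-2,4,0],"angular": [0,0,0],"gripper": -0.2}
    - {"translation": [-5,9,0],"angular": [0,0,0],"gripper": -0.2}
    - {"translation": [-8,14,0],"angular": [0,0,0],"gripper": -0.2}
    - {"translation": [-11,19,0],"angular": [0,0,0],"gripper": -0.2}
    - {"translation": [-14,24,0],"angular": [0,0,0],"gripper": -0.2}
    - {"translation": [-17,29,0],"angular": [0,0,0],"gripper": -0.2}
    - {"translation": [-20,33,0],"angular": [0,0,0],"gripper": -0.2}
    - {"translation": [-23,37,0],"angular": [0,0,0],"gripper": -0.2}
    - {"translation": [-25,40,0],"angular": [0,0,0],"gripper": -0.2}
    - {"translation": [-25,40,0],"angular": [0,0,0],"gripper": -0.2}

```text
time_s: 8.85
tcp_pos: [0.353, 0.4083, 0.2081]
ee_rot: [[-0.998, 0.06, -0.002], [0.06, 0.998, -0.002], [0.002, -0.002, -1.0]]
force: [0.2, -0.1, -0.7]
grip_width: 0.0551
grasp_force: 0.0
```

```bash
cat > m.py <<'E'
from h import *
import sys
s=sense();print(s['tcp_pos'],np.round(s['ee_rot'][:2],3),s['time_s'])
look(sys.argv[1]); pic=read_camera('top');im=pic['image'].astype(int)
cv2.imwrite(f'pics/{sys.argv[1]}2.png',cv2.resize(pic['image'][130:230,280:400],None,fx=6,fy=6,interpolation=2))
ys,xs=np.mgrid[:400,:640]
sel=(im.min(2)>140)&(np.hypot(xs-338.5,ys-185.5)<14.5)
p=np.array([atz(pic,(x,y),.119)[:2] for x,y in zip(xs[sel],ys[sel])]);l=cv2.fitLine(p.astype(np.float32),2,0,.01,.01).ravel();print('line',len(p),l,np.degrees(np.arctan(l[1]/l[0])),p.min(0),p.max(0))
dark=(im.max(2)<90)&(np.abs(xs-340)<8)&(ys>157)&(ys<169)
c=[xs[dark].mean(),ys[dark].mean()];print('mark',dark.sum(),c,atz(pic,c,.076))
w=(im.min(2)>185)&(np.hypot(xs-340,ys-188)<32)&(abs(im[...,0]-im[...,2])<16)
q=np.column_stack([xs[w],ys[w]]).astype(np.float32);e=cv2.fitEllipse(cv2.convexHull(q));print('plate',e,atz(pic,e[0],.072))
E
python3 m.py d
```

```text
[0.35300831 0.40825323 0.20809836] [[-0.998  0.06  -0.002]
 [ 0.06   0.998 -0.002]] 8.85
top dial_grip 0.57 [339.7 185.9] [0.6032 0.0068 0.107 ]
top set_mark 0.73 [339.7 161.9] [0.6506 0.0041 0.077 ]
top small_pointer 0.56 [258.5 209.8] [0.5686 0.1424 0.098 ]
side dial_grip 0.58 [344.  230.4] [0.603  0.0069 0.107 ]
side dial_grip 0.4 [364.4 229.3] [ 0.6251 -0.0141  0.107 ]
side set_mark 0.75 [359.3 229.3] [0.644  0.0089 0.077 ]
side small_pointer 0.78 [262.  203.2] [0.5675 0.15   0.098 ]
line 48 [ 0.99768704 -0.06797452  0.6118294   0.00500368] -3.8976583 [0.60077238 0.00274005] [0.6239431  0.00837167]
mark 14 [np.float64(339.7857142857143), np.float64(164.0)] [0.64714295 0.00400569 0.076     ]
plate ((339.30340576171875, 187.8903350830078), (54.612606048583984, 54.96974182128906), 141.37075805664062) [0.60583015 0.00618198 0.072     ]
```

View pics/d2.png

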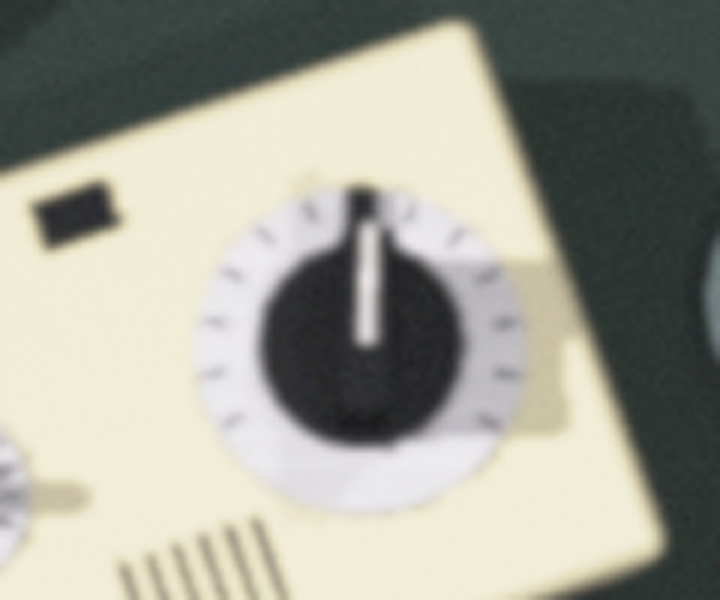

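The white line now lies on the mark: it runs from (367,345) to (370,222), and the tab is at (362,205). The measured pointer direction is -3.9° against -3° for the mark. The small dial is unmoved and the arm is clear.

```bash
python3 -c "
from station import *
print(job_done())"
```

```text
the job is handed in; nothing more can be done
None
```

I turned the larger dial about 51° anticlockwise so its white line points at the set mark (about 1° off, as measured in the top camera), then released it with the arm clear and the small dial untouched; the job is handed in.

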